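# Change the seasoning and park the lime

## Robot

A 6-joint arm with a two-finger parallel gripper is mounted at the origin on a cart in front of the work surface, level with it; the furniture and walls round the work are solid. World frame = base frame: x ahead of the robot, y to its left, z up, the work surface at z = 0. Lengths are in mm, angles in degrees, forces in N, time in s.
With the tool pointing down it reaches from about 300 to 850 mm from the base axis. Payload 4.2 kg.
Tool frame: the origin (TCP) lies at the very end of the fingers, on their centre line; the grasp point (between the pads) lies 19 mm behind it (env.tcp_to_grasp is the distance from the TCP to the grasp point, in mm); z points along the fingers, y is the line along which they close (so a half turn about z gives the same grasp; the last joint's range is limited). The gripper opens to 91 mm and grips with 3 to 60 N. Pads are 32 mm wide; open, the fingers measure 118 mm over their backs; the gripper's body (76 mm by 178 mm) begins 60 mm behind the grasp point.
Start: joints at [-71.104, 18.312, 89.639, -0, 72.044, -1.146], TCP at [197.062, -540.194, 213.976] pointing down, gripper open.
Joint ranges: [-177.97, 177.97], [-48.28, 115.42], [12.27, 149.76], [-77.06, 257.06], [2.81, 150.46], [-146.56, 146.56]. Speed limits (degrees/s): [147.25, 147.25, 180, 180, 180, 180].

## Interface

Orientations are given as [roll, pitch, yaw] about the fixed x, y, z axes, in that order (R = Rz(yaw) Ry(pitch) Rx(roll)).
In Python, from workcell import env gives the robot as it stands.
- The arm moves only by the tool move_arm, never from a script. Its argument "plan" is a list of rows, each a list of 3 entries, a list of its own where there are three numbers: the shift along the world's x, y, z in cm, then the turn about the world's z in degrees, then the closure, from 0 (fully open) to 1 (shut). In form: [[[x, y, z], turn, claw], ...]. A call has 1 to 5 rows; each row shifts and turns the commanded pose from where the row before left it; what a row does not reach is not made up. A row lasts 1/10 s, in which the tool goes at most 50 mm and 8.59 degrees, less where a joint would pass 70% of its speed; a pose out of reach is approached as far as the arm can. A call is refused whole if a number of a shift passes 5 or a number of a turn 8.59, either way. A call with a gripper value outside its range is refused whole. The fingers move at their own pace and stop on an object; "squeeze" is the grip in N (left out, the last holds). Time passes only in rows, so rows that do not move let the fingers close. It gives the time, the measured TCP pose, the force, the opening and the grip force at its end, in the units of the state.
- env.state(): the state, without advancing time (a new reading comes with each control period).
- env.grab_frame(name): name is "scene" or "top"; returns a dict with "frame" (400x640x3 uint8, red, green, blue), "z_map" (400x640 float32, mm along the optical axis (not along the pixel's ray), 0 where there is no reading), "fovy" (degrees; the focal length in pixels is half the picture's height over the tangent of half this angle, whatever the lens; pixels are square), "cx", "cy" (the principal point, pixels), "D" ([k1, k2, p1, p2, k3] as OpenCV has them; the pictures are not rectified), "position" and "orientation" of the camera in the world. Camera axes: x right, y down, z forward; pixel columns grow to the right and rows downward; lengths in mm; the calibration is good to about 2 mm. A picture is of the moment at which its call begins.
- env.job_done(): hands the job in; it is judged then, once.
Trained networks look in a picture, given as the dict that the camera call returned (one of the last four; its "shot" number tells which), for a name from the list of things; names that differ only in an ending like _2 or _b are one class to them, and where a whole thing is asked for, a point or a joint stands for the part that bears it (a point fixed in the world has none). Each returns a list of dicts, best first, with "score" (0 to 1); they miss things now and then, are a little off and sometimes report something else, mostly with a low value. They report only what shows in the picture. A call takes as long as a camera call. They do not tell look-alikes from the thing itself.
- env.search_frame(picture, label): "point" ([column, row] in pixels, amid what is visible of it).
- env.landmark_of(picture, label): "point" ([column, row] in pixels: a listed point, or the origin of a listed thing).
The state is a dict: "time_s": time; "qpos": joint angles; "qvel": joint speeds; "effort": joint torques, N m; "ee_pos": TCP position; "ee_rot": TCP orientation; "force": force on the tool from outside, world axes, zero at the start; "torque": the same for the moment, N m; "gripper_width": finger opening in mm; "gripper_force": force on a finger pad.
Only numpy, scipy, OpenCV 4.12 (cv2) and the standard library are available. Lean on these libraries where they do the work, as an engineer would, in place of code of your own. Each camera call takes 0.05 s, during which the arm holds its last target. There are 200 camera calls.

## Task

The next drinks are chilli and lime, without sugar: on the seasoning rack, press the white cap that was left open fully shut so that it snaps, and flick the red cap open so that it stays standing open; leave the green one shut. And lay the loose lime that is next to the blue lime rest gently in the rest's empty hollow, beside the other one, so that it cannot roll away, and do not upset the other things.

Things in the scene. Friction and masses are not known exactly. Their poses are not given: they have to be found in the camera images.
- rack: light wooden seasoning rack, 70 deep (x) by 226 wide (y) by 73 high, fixed to the worktop. Origin: centre of its underside; x points to the back (hinge side of the caps), y along the row of three tubes, which stand at y = -66, 0 and +66 mm on its centre line (which tube stands where varies).
- tube_white: white-capped amber tube, 34 mm across with two paper bands, clipped fast in the rack (it does not lift out or turn). Origin: on the tube's axis at worktop level; z up, same axes as the rack. The top of its collar is at z = 106, of its shut cap at z = 120. Its cap has been left open at the start.
- cap_white (a joint): angle of the white flip cap: 0 = shut, grows as it swings up and back; 1.57 = upright, 2.2 = stop. Hinge along the tube's y, at its back (+x). A weak spring (0.04 N m when shut) throws it open to about 1.9; a snap bead, felt only from 0 to 0.15 rad, holds it shut. Pressing it home takes about 5 N at the cap's front, 9 N at its middle; let go before the snap, it springs open.
- cap_white_hinge (a point): hinge line of the white cap, at its middle; fixed to the tube, with the tube's axes: 18.5 mm behind (+x) the tube's axis, 107.5 mm above the worktop. The shut cap's outer face lies 12 mm above it.
- cap_white_lip (a point): middle of the white cap's thumb lip. The cap is 34 mm across and 12 thick; the lip is 13 wide (y), 6 thick (z) and stands out 16 mm from the cap's front, to 7 mm beyond this point, 45 mm from the hinge. Site axes turn with the cap: -x points from the hinge to the lip's end, z out of the cap's outer face. Below the shut lip there is 40 mm of free air.
- tube_red: red-capped amber tube, 34 mm across with two paper bands, clipped fast in the rack (it does not lift out or turn). Origin: on the tube's axis at worktop level; z up, same axes as the rack. The top of its collar is at z = 106, of its shut cap at z = 120. Its cap is shut at the start.
- cap_red (a joint): angle of the red flip cap: 0 = shut, grows as it swings up and back; 1.57 = upright, 2.2 = stop. Hinge along the tube's y, at its back (+x). A weak spring (0.04 N m when shut) throws it open to about 1.9; a snap bead, felt only from 0 to 0.15 rad, holds it shut. Lifting the lip takes about 2 N; past 0.2 rad it springs open by itself when let go.
- cap_red_hinge (a point): hinge line of the red cap, at its middle; fixed to the tube, with the tube's axes: 18.5 mm behind (+x) the tube's axis, 107.5 mm above the worktop. The shut cap's outer face lies 12 mm above it.
- cap_red_lip (a point): middle of the red cap's thumb lip. The cap is 34 mm across and 12 thick; the lip is 13 wide (y), 6 thick (z) and stands out 16 mm from the cap's front, to 7 mm beyond this point, 45 mm from the hinge. Site axes turn with the cap: -x points from the hinge to the lip's end, z out of the cap's outer face. Below the shut lip there is 40 mm of free air.
- tube_green: green-capped amber tube, 34 mm across with two paper bands, clipped fast in the rack (it does not lift out or turn). Origin: on the tube's axis at worktop level; z up, same axes as the rack. The top of its collar is at z = 106, of its shut cap at z = 120. Its cap is shut and stays shut.
- cap_green (a joint): angle of the green flip cap: 0 = shut, grows as it swings up and back; 1.57 = upright, 2.2 = stop. Hinge along the tube's y, at its back (+x). A weak spring (0.04 N m when shut) throws it open to about 1.9; a snap bead, felt only from 0 to 0.15 rad, holds it shut. 
- lime_rest: blue glazed stoneware lime rest, a block with rounded edges, 84 (x) by 170 (y) by 21 high, with two shallow round hollows, fixed to the worktop. Origin: centre of its underside.
- hollow_left (a point): centre of the mouth (in the top face, 21 mm up) of the hollow at the rest's +y end: 37 mm across with a 3 mm chamfer, 11 deep, 42.5 mm from the block's centre. The other lime lies in this one.
- hollow_right (a point): the same for the hollow at the rest's -y end: the empty one. A lime lying in it bears on the rim, with its centre 12 to 17 mm above this point.
- lime: the loose green lime on the worktop, to the right of the lime rest (a third lime far to the right belongs to the room), 52 (its x) by 43 (its y) by 44 high, about 45 g, lying on its side. Origin: under its middle, at its underside.
- lime_center (a point): middle of the loose lime, 22 mm above its origin.
- lime_seated: the other lime, 57 by 47 by 47 mm, loose, already lying in a hollow of the rest. Origin: under its middle.
- lime_seated_center (a point): middle of the other lime.
- mug: white mug with a handle, 78 mm across, 99 high, loose, behind the work. Origin: centre of its underside.
- salt: salt shaker with a grey top, 44 mm across, 90 high, loose, behind the work. Origin: centre of its underside.
Things that resemble listed ones, but are neither listed nor needed, are in the scene too. Several things have the shape of the lime_rest; the one meant has the colours described above.

How it is judged:
By the outcome, as a careful person would: the job done as asked, in the order asked, and still so for the second after the job is handed in, with the robot touching nothing.
It also fails if it takes over 67 s, if anything falls off the work surface, if the arm or the gripper's body presses on something with over 40 N, if the wrist force passes 120 N, or if a joint passes its speed limit or range.

## Working session

There is one attempt and no reset: what is moved stays moved. The work goes in short steps, Python scripts to look and compute and a tool call to move; the robot and the scene stay as the last step left them, time stands still between calls to the robot, and variables do not carry over. Pictures are saved under pics/ and viewed, at most 10 in all, crops included, and the job is handed in when it is done.

Besides the shell and the picture viewer there is one more tool, called after "Request:" in YAML: its name, and indented under it one key for each argument. move_arm: Moves the arm, as the interface text tells. Its arguments: {"type":"object","properties":{"plan":{"type":"array","items":{"type":"array"}},"squeeze":{"type":"number"}},"required":["plan"]}

```bash
mkdir -p pics; cat > h.py <<'E'
from workcell import env
import numpy as np, cv2
from scipy.spatial.transform import Rotation as R
def cam(p):
    h,w=p["frame"].shape[:2]; f=h/2/np.tan(np.radians(p["fovy"])/2)
    K=np.array([[f,0,p["cx"]],[0,f,p["cy"]],[0,0,1.]]); o=np.array(p["orientation"],float)
    Rm=o if o.shape==(3,3) else R.from_euler('xyz',o,degrees=True).as_matrix()
    return K,np.array(p["D"],float),Rm,np.array(p["position"],float)
def ray(p,uv):
    K,D,Rm,t=cam(p); q=cv2.undistortPoints(np.array([[uv]],float),K,D)[0,0]
    return Rm@np.array([q[0],q[1],1.]),t
def atz(p,uv,z):
    d,t=ray(p,uv); return t+d*(z-t[2])/d[2]
def atdepth(p,uv):
    d,t=ray(p,uv); u,v=np.round(uv).astype(int); return t+d*p["z_map"][v,u]
def cloud(p):
    K,D,Rm,t=cam(p); h,w=p["z_map"].shape
    g=np.stack(np.meshgrid(np.arange(w),np.arange(h)),-1).reshape(-1,1,2).astype(float)
    q=cv2.undistortPoints(g,K,D).reshape(-1,2); z=p["z_map"].reshape(-1,1)
    return (np.c_[q,np.ones(len(q))]*z@Rm.T+t).reshape(h,w,3)
def save(p,n): cv2.imwrite(f"pics/{n}.png",p["frame"][...,::-1])
E
python3 - <<'E'
from h import *
np.set_printoptions(precision=1,suppress=True)
print(env.state())
for n in("scene","top"):
    p=env.grab_frame(n); save(p,n+"0"); print(n,p["position"],p["orientation"],p["fovy"],p["D"])
    for l in["rack","tube_white","tube_red","tube_green","cap_white_hinge","cap_white_lip","cap_red_hinge","cap_red_lip","lime_rest","hollow_left","hollow_right","lime_center","lime_seated_center","mug","salt"]:
        for r in env.landmark_of(p,l)[:3]:
            uv=np.array(r["point"])
            try: print(l,round(r["score"],2),uv,atdepth(p,uv))
            except Exception as e: print(l,r,e)
E
```

```text
{'time_s': 0.0, 'qpos': array([-71.1,  18.3,  89.7,  -0. ,  72. ,  -1.1]), 'qvel': array([-0.,  0.,  0., -0., -0.,  0.]), 'effort': array([  0. , -41.2, -23.2,   0.1,   0. ,  -0. ]), 'ee_pos': array([ 196.9, -539.7,  213.2]), 'ee_rot': array([-179.9,   -0. ,   20. ]), 'force': array([ 0.5, -0.8,  0.7]), 'torque': array([-0., -0.,  0.]), 'gripper_force': 0.0, 'gripper_width': 91.25394196889187}
scene [-134.3  573.  1194.1] [-137.9   -1.2 -130.8] 42.64131283343855 [-0.1  0.   0.   0.   0. ]
rack 0.91 [280.1 275.7] [548.7 132.7  13. ]
rack 0.55 [269.8 247.3] [576.3 138.8 119.2]
tube_white 0.85 [257.9 286.2] [535.1 213.1  55.4]
tube_white 0.26 [253.3 260.1] [581.2 190.  102.2]
tube_red 0.85 [277.2 276.1] [550.1 141.3  17.7]
tube_green 0.86 [296.3 263.5] [524.3  93.2  61.4]
tube_green 0.15 [424.4 196.1] [ 480.5 -376.8   43.6]
cap_white_hinge 0.8 [249.8 258.3] [584.7 197.4 112.9]
cap_white_lip 0.74 [247.1 241.5] [715.  129.3   0.3]
cap_red_hinge 0.67 [268.9 247.4] [655.9  93.2   0.9]
cap_red_lip 0.62 [279.6 259.5] [528.9 142.4 118.1]
lime_rest 0.86 [329.  304.4] [389.3  91.8  20.3]
lime_re
[... 1143 characters left out ...]
 [363.8 232.8] [ 521.4 -163.9   19.8]
lime_rest 0.75 [255.1 218.9] [557.6 118.8 113.5]
lime_rest 0.69 [273.1 275. ] [408.7  84.6  20.7]
hollow_left 0.93 [259.8 271.2] [418.5 122.6  10. ]
hollow_left 0.66 [350.3 223.3] [ 546.1 -125.3   62.4]
hollow_left 0.22 [360.  234.5] [ 516.8 -153.4   20.4]
hollow_right 0.89 [374.7 240.8] [ 499.3 -194.5    8.9]
hollow_right 0.73 [291.3 284.9] [380.4  36.1   7.8]
lime_center 0.65 [231.1 220.5] [555.9 189.1  73.5]
lime_center 0.55 [442.  245.2] [ 485.5 -372.8   37.2]
lime_seated_center 0.57 [347.9 225.9] [ 539.3 -118.8   63.2]
mug 0.67 [216.2 147.6] [760.6 241.9  31.1]
salt 0.54 [273.4 158.6] [718.5  76.5  79.1]
salt 0.3 [360.9 235.1] [ 515.2 -155.9   20.2]
```

```bash
python3 - <<'E'
import cv2
a=cv2.imread("pics/scene0.png"); cv2.imwrite("pics/s0c.png",cv2.resize(a[160:360,190:457],None,fx=3,fy=3))
b=cv2.imread("pics/top0.png"); cv2.imwrite("pics/t0c.png",cv2.resize(b[130:310,190:457],None,fx=3,fy=3))
E
```

```text
(no output)
```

View pics/s0c.png

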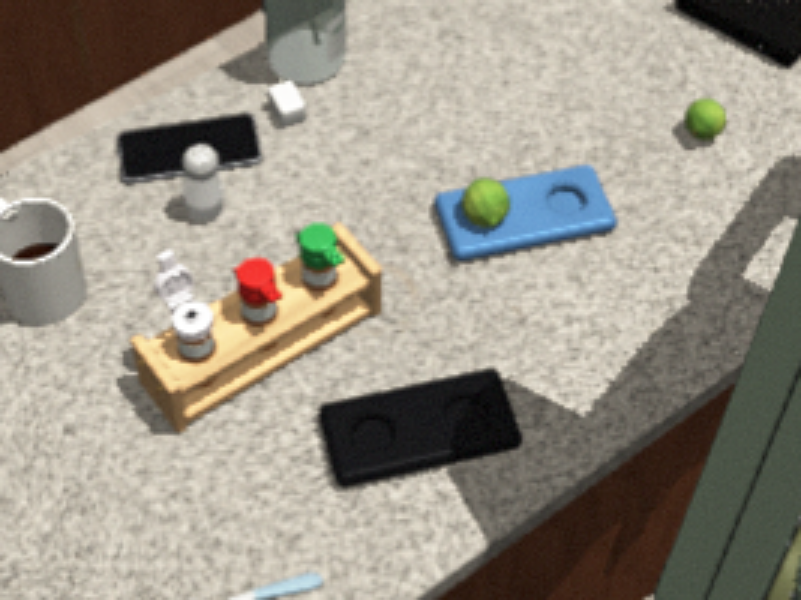

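View pics/t0c.png

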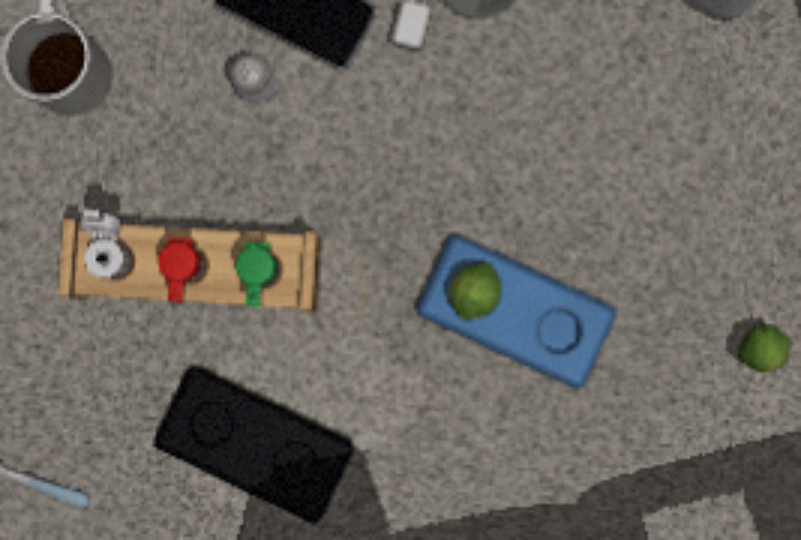

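The rack is on the left with the caps in the order white (open), red, green from +y. The blue rest has its empty hollow at the -y end, with a lime on its right (top crop, 765,347). Next I measure these precisely, and check for other limes.

```bash
cat > meas.py <<'E'
from h import *
np.set_printoptions(precision=1,suppress=True)
for n in("scene","top"):
    p=env.grab_frame(n); c=cloud(p); hsv=cv2.cvtColor(p["frame"],cv2.COLOR_RGB2HSV); H,S,V=[hsv[...,i].astype(int) for i in range(3)]
    z=c[...,2]; ok=p["z_map"]>0
    print("==",n)
    def comp(name,m):
        k,L,st,ce=cv2.connectedComponentsWithStats((m&ok).astype(np.uint8))
        for i in range(1,k):
            if st[i,4]<15: continue
            q=c[L==i]; print(name,st[i,4],ce[i],"med",np.median(q,0),"lo",np.percentile(q,3,0),"hi",np.percentile(q,97,0))
            if st[i,4]>60 and name!="red":
                e=np.linalg.svd((q-q.mean(0))[:,:2],full_matrices=False)
                print("   axis deg",np.degrees(np.arctan2(e[2][0,1],e[2][0,0])),"ratio",e[1][0]/e[1][1])
            if name in("red","green") and np.median(q[:,2])>100:
                for lo,hi in((108,114),(114,117),(117,125)):
                    r=q[(q[:,2]>lo)&(q[:,2]<hi)]
                    if len(r): print("    z",lo,hi,len(r),r.min(0),r.max(0))
                f=q[q[:,0]<q[:,0].min()+14]; print("    lip",f.mean(0),np.percentile(f[:,2],[10,50,90]))
    comp("red",((H<8)|(H>172))&(S>170)&(V>80)&(z>90))
    comp("green",(H>50)&(H<75)&(S>150)&(z>90))
    comp("lime",(H>28)&(H<50)&(S>120)&(z>5))
    comp("blue",(H>100)&(H<120)&(S>120)&(z>14)&(z<26)&(c[...,1]<0))
    comp("rackwood",(H>10)&(H<25)&(S>70)&(z>45)&(z<85))
    comp("white",(S<40)&(V>120)&(z>98)&(abs(c[...,0]-580)<60)&(abs(c[...,1]-195)<40))
E
python3 meas.py
```

```text
== scene
red 887 [386.8 112.5] med [ 805.2 -529.3   97.3] lo [ 751.2 -605.2   90.9] hi [ 866.9 -462.7  103.8]
red 164 [275.3 253.8] med [552.8 139.7 118.6] lo [529.1 123.3  94.5] hi [570.8 151.3 122.8]
    z 108 114 13 [533.6 138.9 108.4] [554.  152.4 113.5]
    z 114 117 16 [527.9 120.5 114.9] [571.4 152.  116.8]
    z 117 125 108 [525.9 120.7 117. ] [574.2 151.7 124.2]
    lip [532.6 137.8 117.9] [113.8 118.3 120.4]
green 138 [296.  241.7] med [548.3  73.9 118.4] lo [526.6  58.8  98.9] hi [567.6  85.4 123.3]
   axis deg 173.23855143980916 ratio 1.3628821991533981
    z 108 114 12 [532.8  61.9 108. ] [551.8  87.7 113.7]
    z 114 117 18 [526.6  57.2 114.6] [568.2  86.1 116.9]
    z 117 125 87 [523.1  55.8 117. ] [569.2  86.5 124.3]
    lip [529.7  73.1 118.1] [115.9 117.3 123.1]
lime 31 [535.9 153.3] med [ 373.7 -830.8   35.3] lo [ 342.7 -846.3   25.2] hi [ 381.  -750.9  102.8]
lime 61 [519.6 191.5] med [ 299.5 -629.5   38.6] lo [ 112.9 -656.6   30.9] hi [ 313.6 -100.9  552.8]
   axis deg -70.48104913870608 ratio 55.89579952367672
lime 121 [424.8 199.4] med [ 473.9 -373.8   36.7] lo
[... 2995 characters left out ...]
98 ratio 1.9033669742688337
rackwood 23 [572.7 110.7] med [ 846.7 -735.8   73.8] lo [ 834.8 -738.4   54.7] hi [ 854.5 -734.4   83.5]
rackwood 27 [571.4 120. ] med [ 820.1 -732.5   70.9] lo [ 808.1 -734.9   49.7] hi [ 831.4 -728.8   83.2]
rackwood 203 [570.9 151.6] med [ 730.4 -724.1   64.6] lo [ 686.8 -765.4   46. ] hi [ 803.9 -714.5   82.7]
   axis deg -175.5016989867437 ratio 3.118847120661915
rackwood 1399 [254.1 218.1] med [560.5 120.4  60.1] lo [530.3  23.2  54.9] hi [595.1 242.7  74.1]
   axis deg -92.29933122180687 ratio 3.4776243951463153
white 194 [223.6 210.8] med [578.8 198.6 108.5] lo [553.4 184.6 102.7] hi [600.8 213.8 156.9]
   axis deg 174.6684936334363 ratio 1.751418022971983
```

View pics/top0.png

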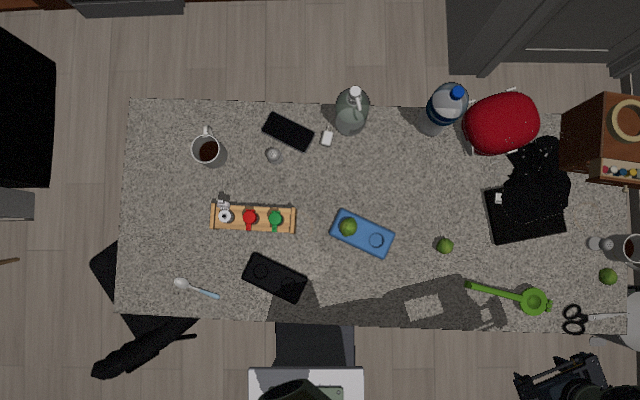

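The loose lime is at (444,246) in the top picture, with the room's lime and the squeezer further right. I'm moving behind the white cap.

Request:
move_arm:
  plan:
    - [[2.5, 4.1, 0.4], -7.7, 1]
    - [[2.5, 4.1, 0.4], -7.7, 1]
    - [[2.5, 4.1, 0.4], -7.6, 1]
    - [[2.5, 4.1, 0.4], 0, 1]
    - [[2.5, 4.1, 0.4], 0, 1]
  squeeze: 10

```text
time_s: 2.2
ee_pos: [322.7, -333.6, 234.3]
ee_rot: [180.0, -0.0, -3.0]
force: [0.7, 0.1, 0.0]
gripper_width: 54.1
gripper_force: 0.0
```

Request:
move_arm:
  plan:
    - [[2.5, 4.1, 0], 0, 1]
    - [[2.5, 4.1, 0], 0, 1]
    - [[2.5, 4.1, 0], 0, 1]
    - [[2.5, 4.1, 0], 0, 1]
    - [[2.5, 4.1, 0], 0, 1]

```text
time_s: 2.7
ee_pos: [447.8, -128.4, 234.3]
ee_rot: [180.0, -0.0, -3.0]
force: [0.3, -0.1, -0.2]
gripper_width: 14.3
gripper_force: 0.0
```

Request:
move_arm:
  plan:
    - [[2.5, 4.1, 0], 0, 1]
    - [[2.5, 4.1, 0], 0, 1]
    - [[2.5, 4.1, 0], 0, 1]
    - [[2.5, 4.1, 0], 0, 1]
    - [[2.5, 4.1, 0], 0, 1]

```text
time_s: 3.2
ee_pos: [572.8, 76.7, 234.1]
ee_rot: [180.0, -0.0, -2.9]
force: [2.1, -0.3, 1.7]
gripper_width: 0.5
gripper_force: 0.0
```

Request:
move_arm:
  plan:
    - [[2.5, 4.1, 0], 0, 1]
    - [[2.5, 4.1, 0], 0, 1]
    - [[2.5, 4.1, 0], 0, 1]
    - [[0, 0, 0], 0, 1]
    - [[0, 0, 0], 0, 1]

```text
time_s: 3.7
ee_pos: [646.9, 198.4, 233.0]
ee_rot: [179.9, 0.1, -2.9]
force: [-0.8, -0.0, -0.5]
gripper_width: 0.3
gripper_force: 0.0
```

Request:
move_arm:
  plan:
    - [[0.5, 0, -4], 0, 1]
    - [[0, 0, -4], 0, 1]
    - [[0, 0, -2.3], 0, 1]
    - [[0, 0, 0], 0, 1]

```text
time_s: 4.1
ee_pos: [649.0, 195.4, 127.4]
ee_rot: [179.8, 0.5, -3.1]
force: [0.2, -0.0, 0.4]
gripper_width: 0.6
gripper_force: 0.0
```

```bash
python3 - <<'E'
from h import *
np.set_printoptions(precision=1,suppress=True)
s=env.state(); print(s["ee_pos"],s["force"])
T=s["ee_pos"]
for n in("scene","top"):
    p=env.grab_frame(n); save(p,n+"1"); K,D,Rm,t=cam(p)
    X=np.array([T,T+[-16,0,0],T+[0,14,0],T+[0,-14,0],[583,200,107.5],[564,201,106],[560.3,135,120],[557,69,120]])
    uv=cv2.projectPoints((X-t)@Rm,np.zeros(3),np.zeros(3),K,D)[0][:,0]
    print(n,uv.tolist() and uv)
    im=cv2.resize(p["frame"][...,::-1][160:310,190:370],None,fx=4,fy=4,interpolation=cv2.INTER_CUBIC)
    for u in uv: cv2.circle(im,tuple(int(v) for v in ((u-[190,160]+.5)*4)),3,(255,0,255),1)
    cv2.imwrite(f"pics/{n}1c.png",im)
E
```

```text
[649.  195.4 127.4] [ 0.2 -0.   0.4]
scene [[235.9 239.5]
 [239.3 243.2]
 [231.5 242.2]
 [240.3 236.9]
 [249.6 260.5]
 [253.5 265.6]
 [274.6 250.1]
 [295.2 238.2]]
top [[224.3 182.9]
 [224.3 189.1]
 [218.9 182.9]
 [229.8 182.8]
 [224.1 209.4]
 [223.8 216.8]
 [248.3 217.8]
 [274.3 218.8]]
```

View pics/scene1c.png

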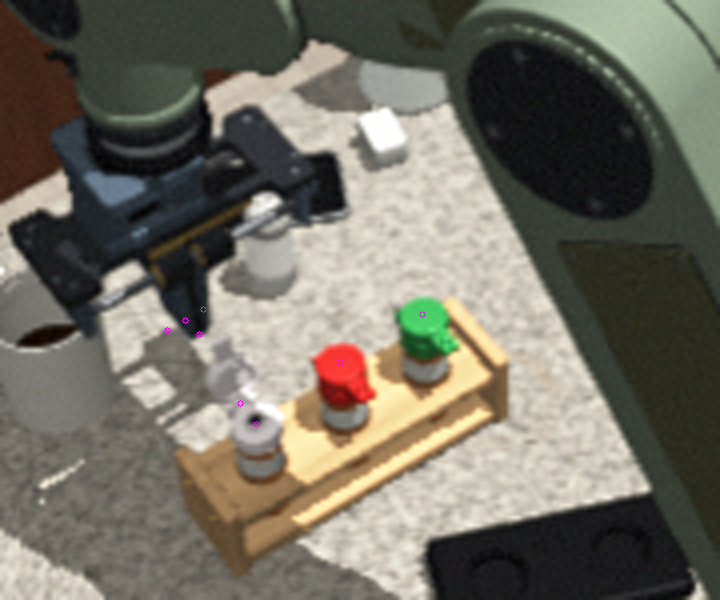

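View pics/top1c.png

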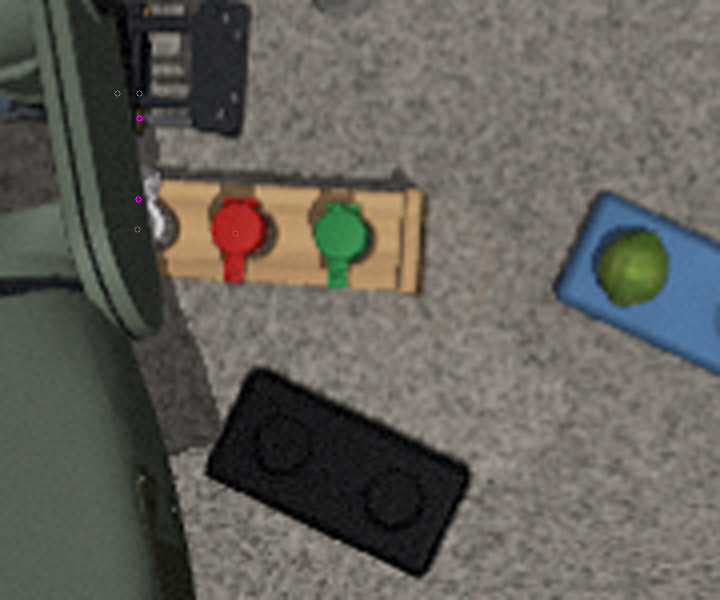

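The scene calibration agrees with the projected TCP to a few mm, and the closed fingers are right behind the open white cap. Now I push it forward and over.

Request:
move_arm:
  plan:
    - [[-2, 0.2, 0.5], 0, 1]
    - [[-2, 0.1, 0], 0, 1]
    - [[-1.5, 0.1, 0], 0, 1]
    - [[-1.5, 0.1, 0], 0, 1]
    - [[-1, 0, 0], 0, 1]

```text
time_s: 4.7
ee_pos: [572.7, 202.9, 139.1]
ee_rot: [-179.9, -0.3, -3.0]
force: [0.9, 0.7, 0.6]
gripper_width: 0.5
gripper_force: 0.4
```

Request:
move_arm:
  plan:
    - [[0, 0, -0.3], 0, 1]
    - [[-0.3, 0, -0.3], 0, 1]
    - [[-0.3, 0, -0.2], 0, 1]
    - [[0, 0, 0], 0, 1]

```text
time_s: 5.1
ee_pos: [566.0, 202.7, 127.5]
ee_rot: [180.0, 0.0, -3.0]
force: [0.3, 0.2, 1.7]
gripper_width: 0.1
gripper_force: 0.5
```

Request:
move_arm:
  plan:
    - [[0, 0, -0.3], 0, 1]
    - [[0, 0, -0.3], 0, 1]
    - [[0, 0, -0.2], 0, 1]
    - [[0, 0, 0], 0, 1]

```text
time_s: 5.5
ee_pos: [565.8, 202.8, 119.8]
ee_rot: [180.0, 0.0, -3.0]
force: [-0.7, 0.4, 1.7]
gripper_width: 0.5
gripper_force: 1.0
```

Request:
move_arm:
  plan:
    - [[0, 0, -0.1], 0, 1]
    - [[0, 0, -0.1], 0, 1]
    - [[0, 0, 0], 0, 1]

```text
time_s: 5.8
ee_pos: [566.0, 202.8, 119.6]
ee_rot: [-180.0, -0.0, -3.0]
force: [-4.3, -0.9, 11.6]
gripper_width: 0.4
gripper_force: 5.9
```

Request:
move_arm:
  plan:
    - [[0, 0, -0.1], 0, 1]
    - [[0, 0, 0], 0, 1]

```text
time_s: 6.0
ee_pos: [566.0, 202.8, 119.5]
ee_rot: [-180.0, -0.1, -3.0]
force: [-5.7, -1.3, 15.7]
gripper_width: 0.4
gripper_force: 8.1
```

Request:
move_arm:
  plan:
    - [[0, 0, -0.1], 0, 1]
    - [[0, 0, 0], 0, 1]

```text
time_s: 6.2
ee_pos: [566.0, 202.8, 119.4]
ee_rot: [-180.0, -0.1, -3.0]
force: [-8.0, -1.5, 20.9]
gripper_width: 0.3
gripper_force: 10.3
```

Request:
move_arm:
  plan:
    - [[0, 0, 1], 0, 1]
    - [[0, 0, 4], 0, 1]
    - [[-2.0, -2, 2], 0, 0.67]
    - [[-2.2, -4.5, 0], 0, 0.67]
    - [[0, 0, 0], 0, 0.67]

```text
time_s: 6.7
ee_pos: [521.8, 134.2, 186.3]
ee_rot: [179.8, 0.1, -3.1]
force: [0.5, 1.1, -1.0]
gripper_width: 21.4
gripper_force: 0.0
```

```bash
python3 - <<'E'
from h import *
np.set_printoptions(precision=1,suppress=True)
s=env.state(); print(s["ee_pos"],s["gripper_width"],s["force"])
T=s["ee_pos"]
p=env.grab_frame("scene"); K,D,Rm,t=cam(p)
X=np.array([T,[524.3,137,98],[534.5,136.5,120]])
uv=cv2.projectPoints((X-t)@Rm,np.zeros(3),np.zeros(3),K,D)[0][:,0]
im=cv2.resize(p["frame"][...,::-1][200:300,220:340],None,fx=6,fy=6,interpolation=cv2.INTER_CUBIC)
for u in uv: cv2.circle(im,tuple(int(v) for v in ((u-[220,200]+.5)*6)),3,(255,0,255),1)
cv2.imwrite("pics/s2.png",im)
E
```

```text
[521.8 134.2 186.3] 21.388620435312596 [ 0.5  1.1 -1. ]
```

View pics/s2.png

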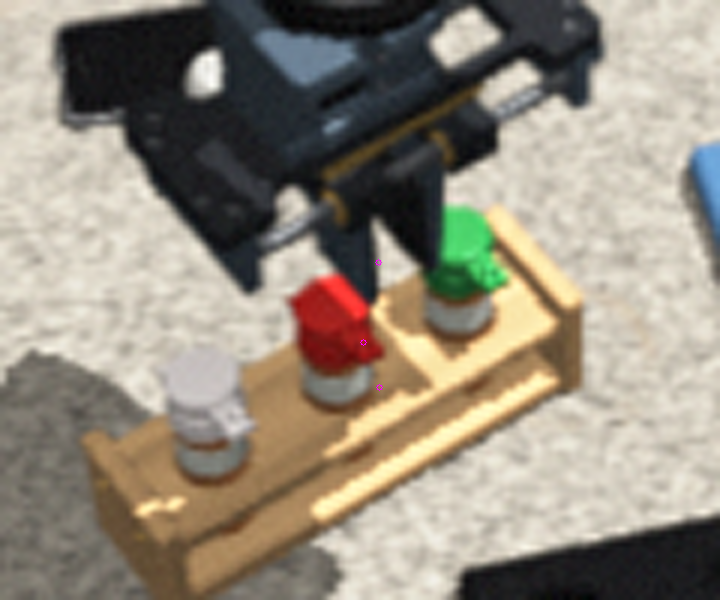

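White is shut and the fingers straddle the red lip line (its lip is at 370,350 in the crop). Next I descend, pinch the lip and lift.

Request:
move_arm:
  plan:
    - [[-0.1, 0.4, -2], 0, 0.67]
    - [[0, 0, -3], 0, 0.67]
    - [[0, 0, -2.5], 0, 0.67]
    - [[0, 0, -1.2], 0, 0.67]
    - [[0, 0, 0], 0, 0.67]

```text
time_s: 7.25
ee_pos: [522.6, 142.1, 97.0]
ee_rot: [179.9, 0.2, -2.9]
force: [-0.3, -0.4, -0.0]
gripper_width: 30.1
gripper_force: 0.0
```

Request:
move_arm:
  plan:
    - [[0, 0, 0], 0, 0.9]
    - [[0, 0, 0], 0, 1]
    - [[0, 0, 0], 0, 1]
    - [[0, 0, 0], 0, 1]
  squeeze: 8

```text
time_s: 7.65
ee_pos: [523.9, 137.8, 100.1]
ee_rot: [179.6, -0.1, -2.8]
force: [1.0, -14.0, -0.5]
gripper_width: 12.9
gripper_force: 8.0
```

Request:
move_arm:
  plan:
    - [[0, -0.2, 0.3], 0, 1]
    - [[0, 0, 0.4], 0, 1]
    - [[0.1, 0, 0.4], 0, 1]
    - [[0.2, 0, 0.5], 0, 1]
    - [[0, 0, 0], 0, 1]

```text
time_s: 8.15
ee_pos: [527.9, 137.3, 116.8]
ee_rot: [179.8, -0.3, -2.9]
force: [1.5, -9.0, -1.4]
gripper_width: 12.8
gripper_force: 8.0
```

Request:
move_arm:
  plan:
    - [[0, 0, 0], 0, 0.67]
    - [[0, 0, 0], 0, 0.67]
    - [[0, 0, 0], 0, 0.67]
    - [[-3, 0, 0], 0, 0.67]
    - [[-4, 0, 3], 0, 0.67]

```text
time_s: 8.65
ee_pos: [454.2, 139.7, 142.5]
ee_rot: [179.9, 0.4, -3.0]
force: [0.5, -0.3, 1.1]
gripper_width: 29.7
gripper_force: 0.0
```

Request:
move_arm:
  plan:
    - [[0, -4, 4], 0, 0.3]
    - [[0, -5, 0], 0, 0.3]
    - [[0, -5, 0], 0, 0.3]
    - [[0, -5, 0], 0, 0.3]
    - [[0, -5, 0], 0, 0.3]

```text
time_s: 9.15
ee_pos: [456.1, -97.0, 181.1]
ee_rot: [180.0, -0.1, -2.9]
force: [1.0, -0.2, -0.3]
gripper_width: 63.4
gripper_force: 0.0
```

```bash
python3 - <<'E'
from h import *
s=env.state(); print(s["ee_pos"],s["gripper_width"],s["force"],s["qpos"])
p=env.grab_frame("scene"); a=p["frame"][...,::-1][190:290,220:340]; b=env.grab_frame("top")["frame"][...,::-1][180:280,200:320]
cv2.imwrite("pics/s3.png",cv2.resize(np.hstack([a,b]),None,fx=3.3,fy=3.3,interpolation=cv2.INTER_CUBIC))
E
python3 meas.py | grep -A3 -E "==|^lime|^blue"
```

```text
[456.14428959 -96.98327783 181.11253321] 63.36319191805945 [ 0.96112938 -0.24685797 -0.32503196] [-1.34304258e+01  9.95723511e+00  1.06194332e+02  2.19002848e-02
  6.37357132e+01  7.94759070e+01]
== scene
red 244 [272.  248.2] med [576.8 135.  110.5] lo [545.4 121.7  96. ] hi [592.6 149.6 150.7]
    z 108 114 50 [544.1 121.4 108. ] [587.  153.3 113.9]
    z 114 117 9 [554.8 125.7 114.2] [590.2 142.5 116.5]
--
lime 171 [516.7 190.5] med [ 309.6 -630.6   37.9] lo [ 293.  -660.2   28.2] hi [ 331.5 -595.4   43.6]
   axis deg 112.33026910510985 ratio 2.4545257994261385
lime 20 [420.1 199.3] med [ 485.9 -364.7   32.9] lo [ 479.3 -371.9   21.9] hi [ 492.1 -358.7   43.8]
lime 165 [351.5 227.2] med [ 527.1 -111.9   55.1] lo [ 512.3 -130.7   38.3] hi [545.2 -98.3  63.7]
   axis deg -135.78594075263257 ratio 1.1200086178404638
blue 756 [366.  231.2] med [ 508.7 -160.3   20.9] lo [ 458.6 -230.9   15.1] hi [568.9 -77.1  25.1]
   axis deg 69.12837803001358 ratio 2.248327180062241
rackwood 1219 [275.1 267.1] med [546.4 149.2  60.6] lo [523.7  28.4  51.9] hi [591.3 246.5  75.6]
   axis deg 85.342118
[... 546 characters left out ...]
4   45.7]
   axis deg -82.71628716986275 ratio 1.0389521375125712
lime 233 [607.4 276. ] med [ 395.4 -826.1   39.6] lo [ 376.  -846.8   25.1] hi [ 413.9 -812.7   47.9]
   axis deg -153.08063362363916 ratio 1.1268769997745343
lime 1033 [519.6 297.8] med [ 344.2 -601.1   37.6] lo [ 302.2 -655.7   26.8] hi [ 380.5 -444.5   43.5]
   axis deg -105.54384062892852 ratio 4.2666918978349235
blue 997 [361.1 230.3] med [ 524.2 -156.5   20.2] lo [ 491.  -235.6   15.8] hi [576.8 -82.1  24.6]
   axis deg -104.80038314408615 ratio 2.142330705380159
rackwood 78 [570.9 120.1] med [ 821.  -733.    63.9] lo [ 789.2 -739.    47.4] hi [ 852.8 -728.4   83.6]
   axis deg 172.11750505299614 ratio 13.701465118561172
```

View pics/s3.png

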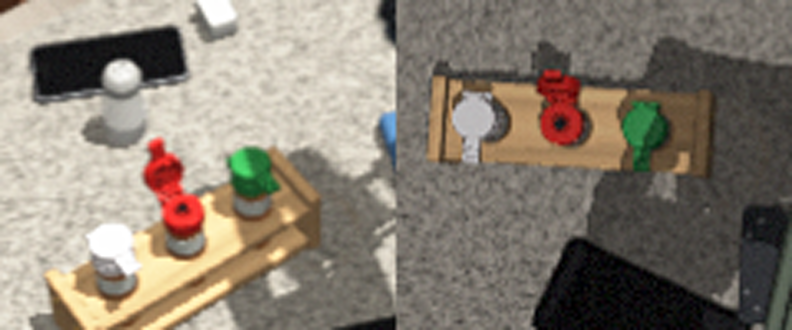

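White is shut, red stands open and green is shut. Now the lime's silhouette and the hollow.

```bash
cat > m2.py <<'E'
from h import *
np.set_printoptions(precision=1,suppress=True)
ims=[]
for n,c0 in(("scene",(425,200)),("top",(444,246))):
    im=cv2.imread(f"pics/{n}0.png"); hsv=cv2.cvtColor(im,cv2.COLOR_BGR2HSV); p=env.grab_frame(n)
    m=((hsv[...,0]>25)&(hsv[...,0]<60)&(hsv[...,1]>95)).astype(np.uint8)
    k,L,st,ce=cv2.connectedComponentsWithStats(m); l=L[c0[1],c0[0]]
    pts=np.argwhere(L==l)[:,::-1].astype(float)
    w=np.array([atz(p,u,22)[:2] for u in pts]); mu=w.mean(0); ev,V=np.linalg.eigh(np.cov((w-mu).T))
    print(n,len(pts),"ctr",mu,"axis",np.degrees(np.arctan2(V[1,1],V[0,1])),"semi2s",4*np.sqrt(ev))
    # blue rest hull -> rectangle
    b=((hsv[...,0]>100)&(hsv[...,0]<120)&(hsv[...,1]>110)).astype(np.uint8)
    k,L,st,ce=cv2.connectedComponentsWithStats(b); l=1+np.argmax([st[i,4] if 300<ce[i][0]<420 and 190<ce[i][1]<260 else 0 for i in range(1,k)])
    bw=np.array([atz(p,u,16)[:2] for u in np.argwhere(L==l)[:,::-1].astype(float)],np.float32)
    print("  rest rect",cv2.minAreaRect(bw)); pic={"scene":(377.6,226.4),"top":(374.7,240.8)}[n]
    print("  hollow_right",atz(p,pic,21))
    for r in env.landmark_of(p,"hollow_right")[:3]: print("   now",r["score"],atz(p,r["point"],21))
    ims.append(cv2.resize(im[c0[1]-20:c0[1]+20,c0[0]-20:c0[0]+20],None,fx=9,fy=9,interpolation=cv2.INTER_CUBIC))
cv2.imwrite("pics/lime.png",np.hstack(ims))
E
python3 m2.py
```

```text
scene 134 ctr [ 482.6 -385.9] axis 122.7945218885735 semi2s [40.3 58. ]
  rest rect ((515.4172973632812, -157.14080810546875), (165.53614807128906, 83.31157684326172), 64.54832458496094)
  hollow_right [ 498.5 -193.9   21. ]
   now 0.76 [ 505.  -192.7   21. ]
   now 0.76 [386.9  37.3  21. ]
top 203 ctr [ 483.8 -383.4] axis 99.67379775301987 semi2s [41.7 46.8]
  rest rect ((520.2461547851562, -157.9336395263672), (166.82044982910156, 80.98725891113281), 64.44810485839844)
  hollow_right [ 499.3 -193.2   21. ]
   now 0.82 [ 495.9 -201.1   21. ]
   now 0.8 [382.8  39.9  21. ]
```

View pics/lime.png

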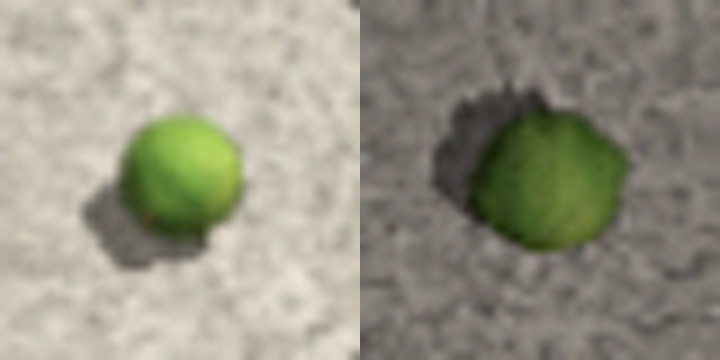

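The nipple in the top view (625,160) puts the lime's long axis at about 105°, so I'll grip with the fingers closing along about 20°.

Request:
move_arm:
  plan:
    - [[0.3, -3.5, 0], -8.4, 0.2]
    - [[0.3, -3.5, 0], -8.4, 0.2]
    - [[0.3, -3.5, 0], -8.4, 0.2]
    - [[0.4, -3.5, 0], -8.4, 0.2]
    - [[0.4, -3.5, 0], -8.4, 0.2]

```text
time_s: 10.05
ee_pos: [473.9, -270.2, 180.4]
ee_rot: [-180.0, -0.0, -45.1]
force: [-0.1, 0.4, -0.3]
gripper_width: 73.2
gripper_force: 0.0
```

Request:
move_arm:
  plan:
    - [[0.4, -3.5, -2], -8.4, 0.2]
    - [[0.4, -3.5, -2], -8.4, 0.2]
    - [[0.4, -3.5, -2], -8.4, 0.2]
    - [[0, 0, 0], 0, 0.2]
    - [[0, 0, 0], 0, 0.2]

```text
time_s: 10.55
ee_pos: [485.5, -374.3, 119.4]
ee_rot: [180.0, 0.1, -70.0]
force: [-0.3, 0.1, 0.7]
gripper_width: 73.3
gripper_force: 0.0
```

Down to the lime, then close gently.

Request:
move_arm:
  plan:
    - [[-0.2, -0.7, -3], 0, 0.2]
    - [[0, 0, -3], 0, 0.2]
    - [[0, 0, -2.5], 0, 0.2]
    - [[0, 0, -2], 0, 0.2]
    - [[0, 0, 0], 0, 0.2]

```text
time_s: 11.05
ee_pos: [482.4, -379.4, 13.8]
ee_rot: [179.9, 0.3, -70.0]
force: [0.1, 0.9, 0.5]
gripper_width: 72.8
gripper_force: 0.0
```

Request:
move_arm:
  plan:
    - [[0, 0, 0], 0, 0.4]
    - [[0, 0, 0], 0, 0.6]
    - [[0, 0, 0], 0, 0.7]
    - [[0, 0, 0], 0, 0.7]
    - [[0, 0, 0], 0, 0.7]
  squeeze: 6

```text
time_s: 11.55
ee_pos: [483.5, -382.8, 16.3]
ee_rot: [-180.0, -0.1, -70.2]
force: [-0.4, 0.5, 3.5]
gripper_width: 42.1
gripper_force: 6.0
```

Request:
move_arm:
  plan:
    - [[0, 0, 1], 0, 0.7]
    - [[0, 0, 3], 0, 0.7]
    - [[0, 0, 3], 0, 0.7]
    - [[0.4, 4.5, 0], 0, 0.7]
    - [[0.4, 4.7, 0], 0, 0.7]

```text
time_s: 12.05
ee_pos: [491.8, -291.0, 87.0]
ee_rot: [-179.9, -0.2, -70.3]
force: [-0.0, 0.6, -0.6]
gripper_width: 42.3
gripper_force: 6.0
```

Request:
move_arm:
  plan:
    - [[0.4, 4.7, 0], 0, 0.7]
    - [[0.4, 4.7, 0], 0, 0.7]
    - [[0, 0, 0], 0, 0.7]
    - [[0, 0, 0], 0, 0.7]

```text
time_s: 12.45
ee_pos: [499.4, -195.8, 86.0]
ee_rot: [-180.0, -0.1, -70.0]
force: [-0.4, -0.4, -1.2]
gripper_width: 42.2
gripper_force: 6.0
```

```bash
python3 - <<'E'
from h import *
np.set_printoptions(precision=1,suppress=True)
s=env.state(); print(s["ee_pos"],s["gripper_width"],s["force"],s["qpos"]); T=s["ee_pos"]
p=env.grab_frame("scene"); K,D,Rm,t=cam(p)
X=np.array([T,T+[0,0,8],[499.5,-196,21],[499.5,-196,10]])
uv=cv2.projectPoints((X-t)@Rm,np.zeros(3),np.zeros(3),K,D)[0][:,0]
o=np.array([320,170]); im=cv2.resize(p["frame"][...,::-1][170:270,320:430],None,fx=5.5,fy=5.5,interpolation=cv2.INTER_CUBIC)
for u in uv: cv2.circle(im,tuple(int(v) for v in ((u-o+.5)*5.5)),3,(255,0,255),1)
cv2.imwrite("pics/s4.png",im)
E
```

```text
[ 499.4 -195.8   86. ] 42.15018132141655 [-0.4 -0.4 -1.2] [-22.6  21.5 105.2  -0.   53.3 137.4]
```

View pics/s4.png

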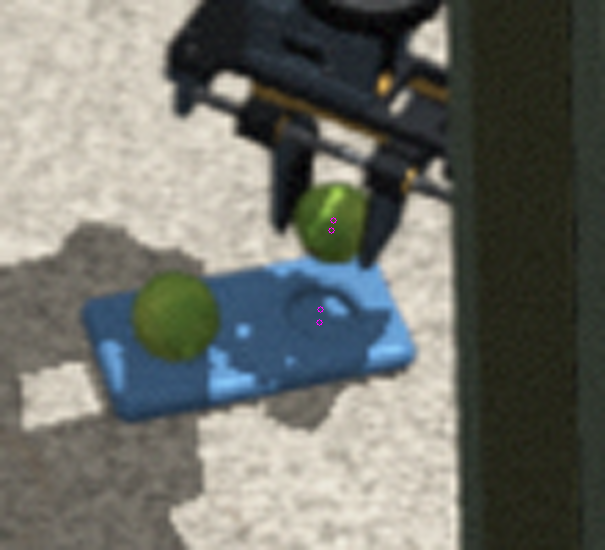

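The lime is held centred at (333,222), and the empty hollow is at about (322,308), right at my marker. Lowering.

Request:
move_arm:
  plan:
    - [[0, 0, -2], 0, 0.7]
    - [[0, 0, -2], 0, 0.7]
    - [[0, 0, -1], 0, 0.7]
    - [[0, 0, -0.2], 0, 0.7]
    - [[0, 0, 0], 0, 0.7]

```text
time_s: 13.0
ee_pos: [499.2, -197.3, 33.4]
ee_rot: [180.0, -0.0, -70.2]
force: [0.0, -0.2, -0.2]
gripper_width: 42.0
gripper_force: 6.0
```

Request:
move_arm:
  plan:
    - [[0, 0, -0.2], 0, 0.7]
    - [[0, 0, 0], 0, 0.7]
    - [[0, 0, 0], 0, 0.7]

```text
time_s: 13.3
ee_pos: [499.4, -196.6, 31.8]
ee_rot: [-180.0, -0.0, -70.2]
force: [-0.3, 0.8, -1.0]
gripper_width: 41.8
gripper_force: 6.0
```

Request:
move_arm:
  plan:
    - [[0, 0, -0.1], 0, 0.7]
    - [[0, 0, 0], 0, 0.7]
    - [[0, 0, 0], 0, 0.7]

```text
time_s: 13.6
ee_pos: [499.2, -196.5, 30.4]
ee_rot: [-180.0, -0.0, -70.2]
force: [0.6, -0.0, -0.1]
gripper_width: 41.8
gripper_force: 6.0
```

Request:
move_arm:
  plan:
    - [[0, 0, -0.1], 0, 0.7]
    - [[0, 0, 0], 0, 0.7]
    - [[0, 0, 0], 0, 0.7]

```text
time_s: 13.9
ee_pos: [499.4, -196.7, 29.5]
ee_rot: [-180.0, -0.0, -70.2]
force: [0.9, -0.4, 0.5]
gripper_width: 42.0
gripper_force: 6.0
```

Request:
move_arm:
  plan:
    - [[0, 0, -0.1], 0, 0.7]
    - [[0, 0, 0], 0, 0.7]
    - [[0, 0, 0], 0, 0.7]

```text
time_s: 14.2
ee_pos: [499.6, -196.9, 28.6]
ee_rot: [-180.0, -0.1, -70.1]
force: [0.2, -3.5, 2.1]
gripper_width: 41.8
gripper_force: 6.0
```

Request:
move_arm:
  plan:
    - [[0, 0, -0.1], 0, 0.7]
    - [[0, 0, 0], 0, 0.7]
    - [[0, 0, 0], 0, 0.7]

```text
time_s: 14.5
ee_pos: [499.7, -197.1, 27.7]
ee_rot: [-180.0, -0.1, -70.1]
force: [1.3, -5.0, 3.5]
gripper_width: 41.5
gripper_force: 6.0
```

Request:
move_arm:
  plan:
    - [[0, -0.3, 0], 0, 0.7]
    - [[0, 0, 0], 0, 0.7]
    - [[0, 0, 0], 0, 0.7]

```text
time_s: 14.8
ee_pos: [499.4, -198.2, 27.4]
ee_rot: [-179.9, 0.1, -70.2]
force: [2.8, 3.8, 3.5]
gripper_width: 41.9
gripper_force: 6.0
```

Request:
move_arm:
  plan:
    - [[0, 0.15, 0], 0, 0.7]
    - [[0, 0, 0], 0, 0.7]
    - [[0, 0, 0], 0, 0.5]
    - [[0, 0, 0], 0, 0.4]
    - [[0, 0, 0], 0, 0.35]

```text
time_s: 15.3
ee_pos: [497.8, -197.6, 26.6]
ee_rot: [179.9, 0.1, -70.2]
force: [-0.1, -0.0, -1.2]
gripper_width: 58.0
gripper_force: 0.0
```

Request:
move_arm:
  plan:
    - [[0, 0, 0], 0, 0.35]
    - [[0, 0, 1], 0, 0.35]
    - [[0, 0, 3], 0, 0.35]
    - [[0, 0, 5], 0, 0.35]
    - [[0, 0, 5], 0, 0.35]

```text
time_s: 15.8
ee_pos: [498.4, -197.7, 169.0]
ee_rot: [179.9, 0.1, -70.2]
force: [1.2, -0.2, 0.3]
gripper_width: 59.4
gripper_force: 0.0
```

Request:
move_arm:
  plan:
    - [[0, -5, 0], 0, 0.35]
    - [[0, -5, 0], 0, 0.35]
    - [[0, -5, 0], 0, 0.35]
    - [[0, -4, 0], 0, 0.35]
    - [[0, 0, 0], 0, 0.35]

```text
time_s: 16.3
ee_pos: [498.5, -392.9, 167.5]
ee_rot: [180.0, -0.2, -70.4]
force: [-0.3, -0.2, 0.4]
gripper_width: 59.1
gripper_force: 0.0
```

```bash
python3 - <<'E'
from h import *
s=env.state(); print(s["ee_pos"],s["gripper_width"],s["force"])
p=env.grab_frame("scene"); a=p["frame"][...,::-1][180:300,230:400]; b=env.grab_frame("top")["frame"][...,::-1][170:290,210:390]
cv2.imwrite("pics/s5.png",cv2.resize(np.hstack([a,b]),None,fx=2.28,fy=2.28,interpolation=cv2.INTER_CUBIC))
E
python3 meas.py | grep -E "==|^lime|^green"
```

```text
[ 498.53466084 -392.89667745  167.54810481] 59.0868037235115 [-0.2875407  -0.17433351  0.43346471]
== scene
green 137 [296.  241.7] med [548.3  74.2 118.8] lo [526.5  58.7  99.7] hi [566.9  84.8 124. ]
lime 122 [531.7 152.3] med [ 385.4 -823.3   36.7] lo [ 369.7 -847.6   21. ] hi [ 404.9 -812.8   47.9]
lime 590 [502.6 193.3] med [ 336.8 -595.5   37.5] lo [ 296.3 -654.5   18.7] hi [ 361.  -489.4   45.5]
lime 138 [378.8 222.4] med [ 491.9 -189.1   48.7] lo [ 478.9 -205.7   31.4] hi [ 510.6 -175.5   58. ]
lime 170 [351.4 227. ] med [ 527.4 -111.7   54.8] lo [ 512.3 -131.7   38.7] hi [545.6 -98.3  63.7]
== top
green 122 [274.1 219.1] med [559.1  71.6 117.8] lo [530.5  52.5 111.7] hi [574.6  82.1 122.8]
lime 222 [347.9 226.6] med [ 536.7 -119.2   55.9] lo [ 518.1 -137.9   44.1] hi [ 558.1 -100.9   62.8]
lime 182 [376.8 239.7] med [ 501.5 -195.7   50.5] lo [ 485.4 -215.    40.8] hi [ 519.  -178.5   56.9]
lime 235 [607.4 276. ] med [ 395.5 -826.4   39.9] lo [ 376.  -848.1   25.1] hi [ 413.9 -812.3   47.4]
lime 187 [492.8 290.6] med [ 361.8 -506.7   40.1] lo [ 348.1 -543.1   35.8] hi [ 377.7 -466.1   45.4]
lime 170 [543.8 305.6] med [ 318.8 -645.6   38.1] lo [ 299.3 -662.1   32.7] hi [ 342.8 -624.6   42.7]
```

View pics/s5.png

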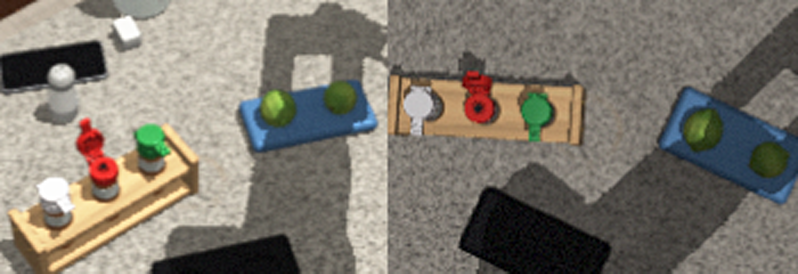

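Both limes are in the hollows (scene crop 278,107 and 341,97), white is shut, red stands open and green is shut. Handing in.

```bash
python3 -c "
from workcell import env
print(env.job_done())"
```

```text
the job is handed in; nothing more can be done
None
```

The job is handed in at about 16 s on the robot's clock: in the last pictures the white cap is shut, the red cap stands open, the green cap is still shut, and the loose lime lies in the rest's empty hollow beside the other one.

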